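# Find the stamped weight set and push it to the dispatch line

### The arm

A 6-joint arm with a two-finger parallel gripper is mounted at the origin on a cart in front of the work surface, level with it; the furniture and walls round the work are solid. World frame = base frame: x ahead of the robot, y to its left, z up, the work surface at z = 0. Lengths are in m, angles in rad, forces in N, time in s.
With the tool pointing down it reaches from about 0.35 to 0.775 m from the base axis. Payload 7.3 kg.
Tool frame: the origin (TCP) lies at the very end of the fingers, on their centre line; the grasp point (between the pads) lies 19 mm behind it (robot.hold_point_z is the distance from the TCP to the grasp point, in m); z points along the fingers, y is the direction in which the jaws open and shut (so a half turn about z gives the same grasp; the last joint's range is limited). The gripper opens to 92 mm and grips with 3 to 60 N. Pads are 19 mm wide; open, the fingers measure 130 mm over their backs; the gripper's body (75 mm by 190 mm) begins 47 mm behind the grasp point.
Start: joints at [1.007, 0.342, 1.524, -0, 1.275, -0.146], TCP at [0.213, 0.48, 0.227] pointing down, gripper open.
Joint ranges: [-2.53, 2.53], [-0.77, 2.02], [0.04, 2.7], [-1, 4.14], [0.28, 2.66], [-3.11, 3.11]. Speed limits (rad/s): [2.57, 2.57, 3.14, 3.14, 3.14, 3.14].

### API

Orientations are given as [roll, pitch, yaw] about the fixed x, y, z axes, in that order (R = Rz(yaw) Ry(pitch) Rx(roll)).
In Python, from cell import monitor, viewer, robot gives the robot as it stands.
- The arm moves only by the tool move_arm, never from a script. Its argument "deltas" is a list of rows, each an object of numbers: "x", "y", "z": the shift along the tool's x, y, z in m; "wx", "wy", "wz": the turn, a rotation vector about the tool's x, y, z in degrees; "hand": the opening, from 0 (shut) to 1 (fully open). In form: [{"x": .., "y": .., "z": .., "wx": .., "wy": .., "wz": .., "hand": ..}, ...]. A call has 1 to 8 rows; each row is the pose to reach, as a shift and turn from the pose commanded when the call began, along the tool's axes at that moment; what a row does not reach only later rows make up. A row lasts 1/8 s, in which the tool goes at most 62.5 mm and 10.7 degrees, less where a joint would pass 70% of its speed; a pose out of reach is approached as far as the arm can. A call with a gripper value outside its range is refused whole. The fingers move at their own pace and stop on an object; "grip_force" is the grip in N (left out, the last holds). Time passes only in rows, so rows that repeat a pose let the fingers close. It gives the time, the measured TCP pose, the force and the opening at its end, in the units of the state.
- monitor.observe(): the state, without advancing time (a new reading comes with each control period).
- viewer.read_camera(name): name is "scene" or "top"; returns the picture (480x640x3 uint8, red, green, blue); there is no depth.
- viewer.camera_params(name): a dict with "camera_matrix" (3x3 intrinsics, pixels), "R" (3x3) and "t" (3): a world point X has camera coordinates R X + t. Camera axes: x right, y down, z forward; pixel columns grow to the right and rows downward; lengths in m; the calibration is good to about 2 mm. A picture is of the moment at which its call begins. camera_params takes no time and is no camera call.
- robot.hand_in(): hands the job in, once; it reports no verdict.
The state is a dict: "time": time; "qpos": joint angles; "qvel": joint speeds; "joint_efforts": joint torques, N m; "tool_pos": TCP position; "tool_rot": TCP orientation; "contact_force": force on the tool from outside, world axes, zero at the start; "torque": the same for the moment, N m; "opening": finger opening in m.
Only numpy, scipy, OpenCV 4.12 (cv2) and the standard library are available. Lean on these libraries where they do the work, as an engineer would, in place of code of your own. Each camera call takes 0.05 s, during which the arm holds its last target. There are 200 camera calls.

### The job

One of the two wooden weight boxes by the metal rail has a stamp on its underside and must go off for calibration: check first the left and then the right box by pushing its near end so that it tips up steeply (about 60 degrees) on its far edge against the rail, underside facing you, and let each back down flat. Then push the stamped box sideways along the rail until it lies centred on the paper tape line, flat and square by the rail, and leave the other box where it stood. Push with the fingers only: do not grip, lift or topple a box, and leave the small things round about alone.

Things in the scene. Friction and masses are not known exactly. Their poses are not given: they have to be found in the camera images.
- box_a: Shut wooden box of weights, twin of box_b: 165 mm long (away from the robot), 85 mm wide (along the rail), 55 mm high, 0.3 to 0.5 kg, flat upright sides, lid fixed; brass tab 3 mm proud on its right side. It balances on its far edge at about 70 degrees. Origin: centre of underside; z up, -y to the rail, x along the rail to the left. May stand left or right.
- box_b: The other weight box, same shape, size, origin and axes as box_a.
- stamp (a point): Centre of the stamp on the underside of the stamped box (box_a): two white rings, each 67 mm across with a diagonal cross inside, one behind the other along the box; hidden while the box lies flat. The other box's underside is plain wood.
- heel_a (a point): Middle of box_a's far bottom edge (by the rail, on which it tips). To tip: press the near end, about half its height up, lightly (8 N) against the rail, then move the fingertip up and over in an arc about this edge; the end rides up with the finger. Pushing only straight in jams. The edge creeps back from the rail by up to 15 mm; drawn back along the arc, the finger lets the box down.
- heel_b (a point): Middle of box_b's far bottom edge (the edge by the rail, on which it tips).
- rail: Fixed aluminium stop strip behind the boxes, 500 long, 22 deep, 8 mm high, along the back of a fixed grey board (500 along y, 210 mm in front of the strip, 5 mm thick) on which the boxes lie. Origin: on the board's top, middle of the strip's front edge; x away from the robot, y along it to the left. Boxes start 2 to 12 mm in front of it, nearly square. A box pushed on its near end slides up to the rail (3 to 4 N) and stops there.
- line: Dispatch line: fixed strip of paper tape flat on the board, 19 mm wide, 205 mm long, running from the rail towards the robot at right angles to it, between the two boxes. Origin: at the rail's front edge, on the strip's centre line; axes as the rail's.
- dropper: Bystander: amber dropper bottle with red rubber top, 37 mm wide, 96 mm high, behind the rail. Origin: centre of its foot.
- beaker: Bystander: small glass beaker, 49 mm wide, 59 mm high, behind the rail. Origin: centre of its foot.
- tape: Bystander: roll of tape lying flat, 68 mm across, 18 mm high, to the left. Origin: centre of its underside.
- marker: Bystander: felt marker lying on the bench, 133 mm long, 17 mm thick, to the right. Origin: under its middle.
Mind the look-alikes: they are no part of the job. Leave any red look-alike of the box_a alone.

How it is judged:
By the outcome, as a careful person would: the job done as asked, in the order asked, and still so for the second after the job is handed in, with the robot touching nothing.
It also fails if it takes over 72 s, if anything falls off the work surface, if the arm or the gripper's body presses on something with over 40 N, if the wrist force passes 120 N, or if a joint passes its speed limit or range.

## Working session

There is one attempt and no reset: what is moved stays moved. The work goes in short steps, Python scripts to look and compute and a tool call to move; the robot and the scene stay as the last step left them, time stands still between calls to the robot, and variables do not carry over. Pictures are saved under pics/ and viewed, about 8 in all and at most 12, crops included, and the job is handed in when it is done.

Besides the shell and the picture viewer there is one more tool, called after ">>>" as a command line: name --argument value ..., lists and objects as JSON in quotes. move_arm: Moves the arm, as the interface text tells. Its arguments: {"type":"object","properties":{"deltas":{"type":"array","items":{"type":"object","properties":{"x":{"type":"number"},"y":{"type":"number"},"z":{"type":"number"},"wx":{"type":"number"},"wy":{"type":"number"},"wz":{"type":"number"},"hand":{"type":"number"}}}},"grip_force":{"type":"number"}},"required":["deltas"]}

```bash
mkdir -p pics; ls; python3 - <<'E'
from cell import monitor, viewer, robot
import cv2,numpy as np
print(monitor.observe())
for n in("scene","top"):
    cv2.imwrite(f"pics/{n}0.png",viewer.read_camera(n)[:,:,::-1]); p=viewer.camera_params(n); print(p)
    print(-np.array(p["R"]).T@np.array(p["t"]))
E
```

```text
pics
{'time': 0.0, 'qpos': array([ 1.00696184e+00,  3.42729294e-01,  1.52502957e+00, -2.09373847e-05,
        1.27537940e+00, -1.46019423e-01]), 'qvel': array([ 8.93889932e-05, -1.04801478e-03,  8.08004894e-04,  4.28394919e-04,
        1.02449147e-03,  9.49247425e-05]), 'joint_efforts': array([ 1.69510363e-04, -4.31231868e+01, -2.44227630e+01,  7.18246470e-02,
        5.57795749e-02, -1.04715659e-04]), 'tool_pos': array([0.21280064, 0.47949176, 0.22603717]), 'tool_rot': array([-3.14006058e+00, -2.05079686e-04,  2.72378355e+00]), 'contact_force': array([ 0.67236833, -0.31199721,  0.65418535]), 'torque': array([-0.00824511, -0.00543704, -0.01431437]), 'opening': 0.0918903694750922}
{'camera_matrix': array([[558.4545806 ,   0.        , 317.1263394 ],
       [  0.        , 558.4545806 , 235.55689892],
       [  0.        ,   0.        ,   1.        ]]), 'R': array([[ 0.77758592, -0.62863472, -0.01336162],
       [-0.39250952, -0.46869176, -0.79136863],
       [ 0.49121932,  0.62060166, -0.61119322]]), 't': array([-0.43157372,  0.24302709,  1.39518583])}
[-0.25436614 -1.02325208  1.03928561]
{'camera_matrix': array([[437.4943202 ,   0.        , 316.95535634],
       [  0.        , 437.4943202 , 240.18714477],
       [  0.        ,   0.        ,   1.        ]]), 'R': array([[-0.01072015, -0.99977334,  0.01839402],
       [-0.99394578,  0.00864249, -0.10953129],
       [ 0.10934749, -0.01945685, -0.99381314]]), 't': array([-0.01766463,  0.5361761 ,  1.08091273])}
[ 0.4145455  -0.00126336  1.13327825]
```

View pics/scene0.png

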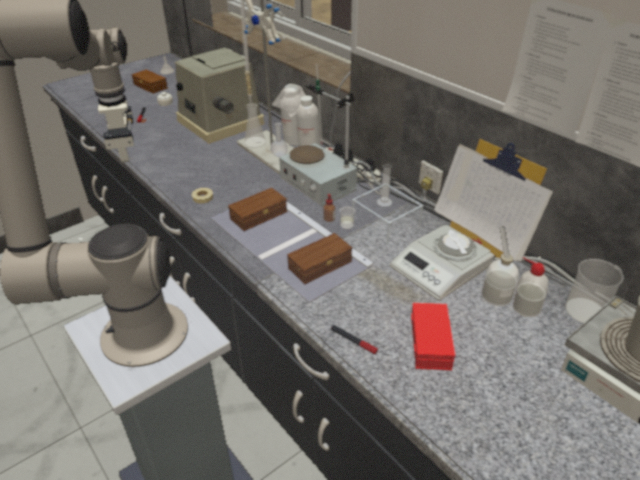

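View pics/top0.png

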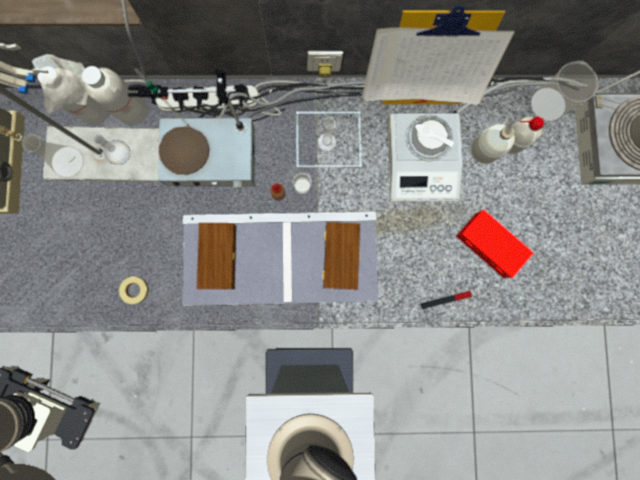

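```bash
cat > h.py <<'E'
from cell import monitor, viewer, robot
import cv2,numpy as np
def ray(n,uv,z):
    p=viewer.camera_params(n);R=np.array(p["R"]);c=-R.T@np.array(p["t"])
    uv=np.atleast_2d(uv);d=np.c_[uv,np.ones(len(uv))]@np.linalg.inv(p["camera_matrix"]).T@R
    return c+d*((z-c[2])/d[:,2])[:,None]
def boxes(img,z=.06):
    hsv=cv2.cvtColor(img,cv2.COLOR_RGB2HSV)
    m=cv2.inRange(hsv,(3,90,40),(18,235,190)); m[:, :180]=0;m[:,400:]=0;m[:205]=0;m[310:]=0
    m=cv2.morphologyEx(m,cv2.MORPH_OPEN,np.ones((5,5)))
    out=[]
    for c in cv2.findContours(m,0,2)[0]:
        if cv2.contourArea(c)>800:
            r=cv2.boxPoints(cv2.minAreaRect(c)); out.append(ray("top",r,z)[:,:2])
    return sorted(out,key=lambda q:-q[:,1].mean())
E
python3 - <<'E'
from h import *
im=cv2.imread("pics/top0.png")
for q in boxes(im[:,:,::-1].copy()): print(q.round(4).tolist(), q.mean(0))
hsv=cv2.cvtColor(im,cv2.COLOR_BGR2HSV); m=cv2.inRange(hsv,(0,0,200),(180,40,255)); m[:205]=0;m[305:]=0;m[:,:180]=0;m[:,380:]=0
for c in cv2.findContours(m,0,2)[0]:
    if cv2.contourArea(c)>200:
        r=cv2.boxPoints(cv2.minAreaRect(c));print("white",r.tolist(),ray("top",r,.005)[:,:2].round(4).tolist(),ray("top",r,.013)[:,:2].round(4).tolist())
cv2.imwrite("pics/c0.png",cv2.resize(im[200:310,175:385],None,fx=3.8,fy=3.8,interpolation=cv2.INTER_CUBIC))
E
```

```text
[[0.4185, 0.2708], [0.5795, 0.27], [0.5766, 0.1809], [0.4154, 0.1832]] [0.49748993 0.22622088]
[[0.4166, -0.037], [0.5787, -0.0452], [0.5748, -0.1287], [0.4126, -0.119]] [ 0.49566457 -0.0824949 ]
white [[182.8731231689453, 214.3854522705078], [374.9697570800781, 211.18385314941406], [376.44268798828125, 299.559326171875], [184.34603881835938, 302.76092529296875]] [[0.6091, 0.3242], [0.6138, -0.1762], [0.3843, -0.1742], [0.3817, 0.3153]] [[0.6077, 0.3219], [0.6124, -0.175], [0.3845, -0.173], [0.3819, 0.3131]]
```

View pics/c0.png

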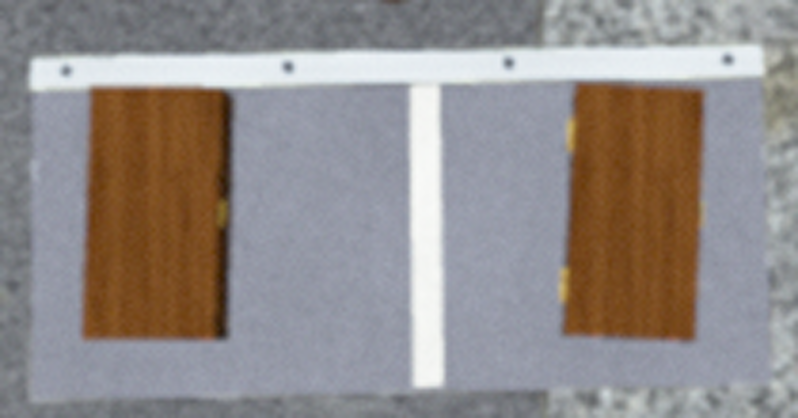

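```bash
python3 - <<'E'
from h import *
im=cv2.imread("pics/top0.png")
g=cv2.cvtColor(im,cv2.COLOR_BGR2HSV)
sat=g[:,:,1].astype(float);v=g[:,:,2].astype(float)
w=v-sat # whiteness
# line centre per row by weighted centroid
P=[]
for r in range(226,298,3):
    s=w[r,275:300]; s=np.clip(s-160,0,None); P.append(((s*np.arange(275,300)).sum()/s.sum(),r))
L=ray("top",P,.005)[:,:2]; k=np.polyfit(L[:,0],L[:,1],1); print("line y = %.4f + %.4f*(x-.5)"%(np.polyval(k,.5),k[0]), np.std(L[:,1]-np.polyval(k,L[:,0])))
# rail front edge in columns: half level crossing
Q=[]
for c in list(range(242,278,4))+list(range(298,320,4))+[186,190,366,370]:
    col=w[205:235,c]; i=int(np.argmax(col[:17])); hi=col[:18].max(); lo=np.median(w[232:245,c]); t=(hi+lo)/2
    j=i
    while col[j]>t:j+=1
    Q.append((c,205+j-1+(col[j-1]-t)/(col[j-1]-col[j])))
for z in(.005,.013):
    F=ray("top",Q,z)[:,:2]; k=np.polyfit(F[:,1],F[:,0],1); print("rail x=%.4f %+.4f*y"%(k[1],k[0]),np.std(F[:,0]-np.polyval(k,F[:,1])))
E
```

```text
line y = 0.0552 + 0.0097*(x-.5) 0.00011104541642381373
rail x=0.5894 -0.0115*y 0.0006086295966883749
rail x=0.5881 -0.0115*y 0.0006043141392529557
```

>>> move_arm --deltas '[{"x":-0.04,"y":-0.025,"z":0.0,"wz":-4,"hand":0},{"x":-0.08,"y":-0.05,"z":0.02,"wz":-8,"hand":0},{"x":-0.12,"y":-0.08,"z":0.04,"wz":-12,"hand":0},{"x":-0.16,"y":-0.105,"z":0.06,"wz":-16,"hand":0},{"x":-0.2,"y":-0.13,"z":0.08,"wz":-20,"hand":0},{"x":-0.235,"y":-0.15,"z":0.1,"wz":-24.5,"hand":0},{"x":-0.254,"y":-0.164,"z":0.12,"wz":-24.5,"hand":0},{"x":-0.254,"y":-0.164,"z":0.12,"wz":-24.5,"hand":0}]' --grip_force 10

```text
schema error: expected keys x, y, z, wx, wy, wz, hand
```

>>> move_arm --deltas '[{"x":-0.06,"y":-0.04,"z":0.0,"wx":0,"wy":0,"wz":-6,"hand":0},{"x":-0.12,"y":-0.08,"z":0.03,"wx":0,"wy":0,"wz":-12,"hand":0},{"x":-0.17,"y":-0.11,"z":0.06,"wx":0,"wy":0,"wz":-18,"hand":0},{"x":-0.22,"y":-0.14,"z":0.09,"wx":0,"wy":0,"wz":-24.5,"hand":0},{"x":-0.254,"y":-0.164,"z":0.12,"wx":0,"wy":0,"wz":-24.5,"hand":0},{"x":-0.254,"y":-0.164,"z":0.15,"wx":0,"wy":0,"wz":-24.5,"hand":0},{"x":-0.254,"y":-0.164,"z":0.19,"wx":0,"wy":0,"wz":-24.5,"hand":0},{"x":-0.254,"y":-0.164,"z":0.19,"wx":0,"wy":0,"wz":-24.5,"hand":0}]' --grip_force 10

```text
time: 1.1
tool_pos: [0.3766, 0.2258, 0.0346]
tool_rot: [-3.139, -0.006, -3.133]
contact_force: [0.8, -0.1, -0.3]
opening: 0.0164
```

>>> move_arm --deltas '[{"x":-0.02,"y":0.002,"z":0.002,"wx":0,"wy":0,"wz":0,"hand":0},{"x":-0.026,"y":0.002,"z":0.002,"wx":0,"wy":0,"wz":0,"hand":0},{"x":-0.029,"y":0.002,"z":0.002,"wx":0,"wy":0,"wz":0,"hand":0},{"x":-0.032,"y":0.002,"z":0.002,"wx":0,"wy":0,"wz":0,"hand":0},{"x":-0.035,"y":0.002,"z":0.002,"wx":0,"wy":0,"wz":0,"hand":0},{"x":-0.037,"y":0.002,"z":0.002,"wx":0,"wy":0,"wz":0,"hand":0}]'

```text
time: 1.85
tool_pos: [0.4111, 0.2289, 0.0352]
tool_rot: [-3.14, -0.008, -3.132]
contact_force: [-16.0, 1.8, 14.2]
opening: 0.0007
```

```bash
cat > arc.py <<'E'
import sys,numpy as np
# args: heelx z0(contact height above board) delta ths
hx,z0,d=map(float,sys.argv[1:4])
for t in map(float,sys.argv[4:]):
    c,s=np.cos(np.radians(t)),np.sin(np.radians(t))
    print(t,"x=%.4f z=%.4f"%(hx-.0095-.165*c+z0*s+d*c,.005+.165*s+z0*c-d*s))
E
python3 arc.py .5865 .030 .0015 0 2 4 7 10 13 16 20 25 30 35 40 45 50 55 60 65; python3 -c "
from cell import monitor;print(monitor.observe())"
```

```text
0.0 x=0.4135 z=0.0350
2.0 x=0.4146 z=0.0407
4.0 x=0.4160 z=0.0463
7.0 x=0.4184 z=0.0547
10.0 x=0.4212 z=0.0629
13.0 x=0.4244 z=0.0710
16.0 x=0.4281 z=0.0789
20.0 x=0.4336 z=0.0891
25.0 x=0.4415 z=0.1013
30.0 x=0.4504 z=0.1127
35.0 x=0.4603 z=0.1234
40.0 x=0.4710 z=0.1331
45.0 x=0.4826 z=0.1418
50.0 x=0.4949 z=0.1495
55.0 x=0.5078 z=0.1561
60.0 x=0.5212 z=0.1616
65.0 x=0.5351 z=0.1659
{'time': 1.85, 'qpos': array([ 3.44049677e-01,  5.07179884e-01,  1.89657446e+00,  1.89484629e-03,
        7.46084260e-01, -1.23790476e+00]), 'qvel': array([-0.00504357,  0.01211923, -0.02410494,  0.01044586,  0.03986852,
       -0.01049253]), 'joint_efforts': array([ -4.00260776, -39.18216348, -21.63572073,  -1.40917685,
        -4.31216642,  -0.17494936]), 'tool_pos': array([0.41108131, 0.22888098, 0.03515308]), 'tool_rot': array([-3.14010242, -0.00821062, -3.13183744]), 'contact_force': array([-16.00689326,   1.8180968 ,  14.2029116 ]), 'torque': array([ 0.11870074,  2.49742367, -0.2240539 ]), 'opening': 0.0007036175976610361}
```

>>> move_arm --deltas '[{"x":0.0,"y":0,"z":-0.003,"wx":0,"wy":0,"wz":0,"hand":0},{"x":-0.001,"y":0,"z":-0.008,"wx":0,"wy":0,"wz":0,"hand":0},{"x":-0.0024,"y":0,"z":-0.014,"wx":0,"wy":0,"wz":0,"hand":0},{"x":-0.0048,"y":0,"z":-0.022,"wx":0,"wy":0,"wz":0,"hand":0},{"x":-0.0076,"y":0,"z":-0.03,"wx":0,"wy":0,"wz":0,"hand":0}]'

```text
time: 2.48
tool_pos: [0.4191, 0.2285, 0.0646]
tool_rot: [-3.139, -0.008, -3.131]
contact_force: [-8.4, -2.2, 1.0]
opening: 0.0007
```

```bash
python3 - <<'E'
from h import *
i=viewer.read_camera("scene")[:,:,::-1]
cv2.imwrite("pics/s1.png",cv2.resize(i[130:290,180:380],None,fx=3,fy=3))
E
```

```text
(no output)
```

View pics/s1.png

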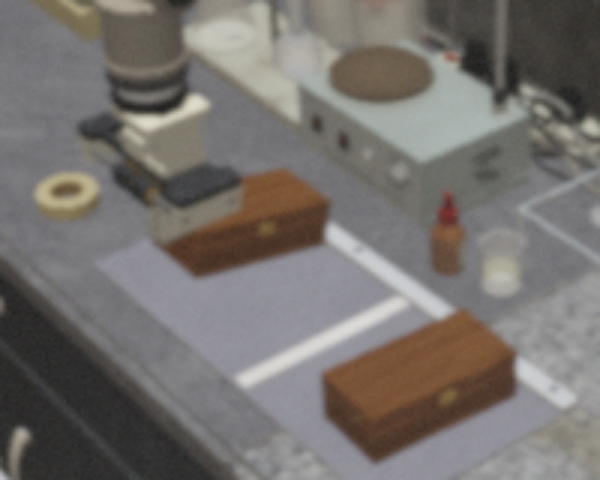

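>>> move_arm --deltas '[{"x":-0.0032,"y":0,"z":-0.0081,"wx":0,"wy":0,"wz":0,"hand":0},{"x":-0.0069,"y":0,"z":-0.016,"wx":0,"wy":0,"wz":0,"hand":0},{"x":-0.0124,"y":0,"z":-0.0262,"wx":0,"wy":0,"wz":0,"hand":0},{"x":-0.0203,"y":0,"z":-0.0384,"wx":0,"wy":0,"wz":0,"hand":0},{"x":-0.0292,"y":0,"z":-0.0498,"wx":0,"wy":0,"wz":0,"hand":0}]'

```text
time: 3.15
tool_pos: [0.4472, 0.2288, 0.1149]
tool_rot: [-3.139, -0.01, -3.131]
contact_force: [-14.8, -2.9, 8.1]
opening: 0.0003
```

>>> move_arm --deltas '[{"x":-0.0089,"y":0,"z":-0.0113,"wx":0,"wy":0,"wz":0,"hand":0},{"x":-0.0196,"y":0,"z":-0.021,"wx":0,"wy":0,"wz":0,"hand":0},{"x":-0.0312,"y":0,"z":-0.0298,"wx":0,"wy":0,"wz":0,"hand":0},{"x":-0.0435,"y":0,"z":-0.0376,"wx":0,"wy":0,"wz":0,"hand":0}]'

```text
time: 3.65
tool_pos: [0.4931, 0.2298, 0.1548]
tool_rot: [-3.141, -0.004, -3.131]
contact_force: [-11.1, -3.7, 17.3]
opening: 0.0007
```

>>> move_arm --deltas '[{"x":-0.006,"y":0,"z":-0.0042,"wx":0,"wy":0,"wz":0,"hand":0},{"x":-0.012,"y":0,"z":-0.0075,"wx":0,"wy":0,"wz":0,"hand":0},{"x":-0.018,"y":0,"z":-0.0105,"wx":0,"wy":0,"wz":0,"hand":0},{"x":-0.024,"y":0,"z":-0.0128,"wx":0,"wy":0,"wz":0,"hand":0},{"x":-0.024,"y":0,"z":-0.0128,"wx":0,"wy":0,"wz":0,"hand":0}]'

```text
time: 4.28
tool_pos: [0.5198, 0.2302, 0.168]
tool_rot: [-3.142, 0.003, -3.131]
contact_force: [-5.6, -3.4, 13.9]
opening: 0.0003
```

```bash
python3 - <<'E'
from h import *
i=viewer.read_camera("scene")[:,:,::-1]
j=viewer.read_camera("top")[:,:,::-1]
cv2.imwrite("pics/s2.png",np.hstack([cv2.resize(i[130:290,180:330],(450,480)),cv2.resize(j[180:310,180:270],(332,480))]))
E
```

```text
(no output)
```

View pics/s2.png

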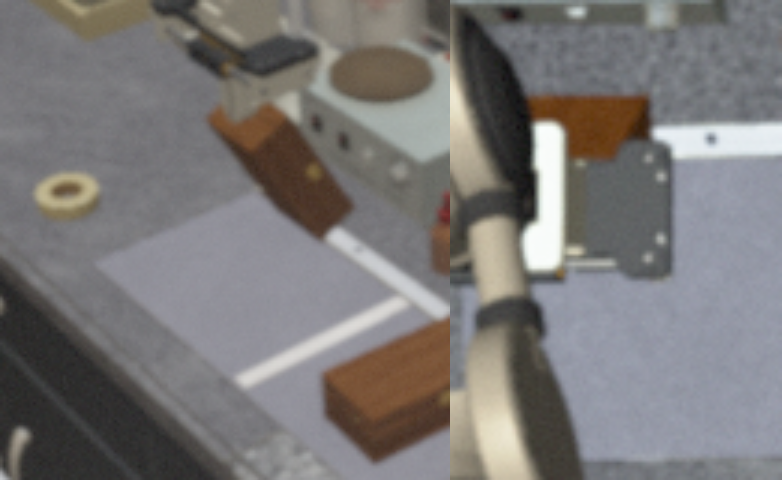

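```bash
cat > proj.py <<'E'
from h import *
def proj(n,X):
    p=viewer.camera_params(n);q=np.asarray(X)@np.array(p["R"]).T+p["t"];q=q@np.array(p["camera_matrix"]).T;return q[:,:2]/q[:,2:]
def under(hx,yc,th,off=0):
    c,s=np.cos(np.radians(th)),np.sin(np.radians(th))
    return np.array([[hx-L*c,yc+w,.005+L*s] for L,w in((0,.0425),(0,-.0425),(.165,-.0425),(.165,.0425))])
E
python3 - <<'E'
from proj import *
i=cv2.imread("pics/s2.png")
for th in(55,60,65): print(th,proj("scene",under(.580,.228,th)).round(1).tolist())
raw=viewer.read_camera("scene")[:,:,::-1]
cv2.imwrite("pics/s2z.png",cv2.resize(raw[155:220,235:310],None,fx=9,fy=9,interpolation=cv2.INTER_CUBIC))
E
```

```text
55 [[271.5, 200.6], [286.8, 212.0], [259.2, 186.8], [243.5, 175.3]]
60 [[271.5, 200.6], [286.8, 212.0], [262.3, 183.1], [246.6, 171.8]]
65 [[271.5, 200.6], [286.8, 212.0], [265.7, 179.8], [249.9, 168.5]]
```

View pics/s2z.png

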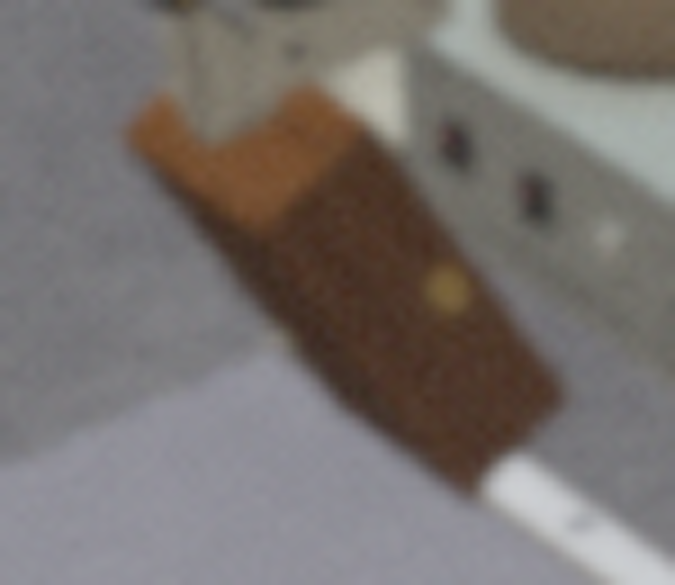

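```bash
cat > rect.py <<'E'
from proj import *
def rect(img,quad,name):
    H=cv2.getPerspectiveTransform(np.float32([[0,330],[170,330],[170,0],[0,0]])[[0,1,2,3]],np.float32(quad))
    w=cv2.warpPerspective(img,H,(170,330),flags=cv2.INTER_LINEAR|cv2.WARP_INVERSE_MAP)
    return w
E
python3 - <<'E'
from rect import *
raw=np.mean([viewer.read_camera("scene") for _ in range(4)],0).astype(np.uint8)
np.save("left.npy",raw)
w=rect(raw,[(271.7,198.2),(287.2,209.4),(264.1,180.2),(248.6,170.3)],"")
print(cv2.resize(w,(12,20),interpolation=cv2.INTER_AREA).mean(2).astype(int))
E
```

```text
[[88 79 72 67 66 67 65 65 67 68 64 58]
 [83 73 65 61 59 58 58 59 60 58 54 54]
 [77 68 61 56 54 53 53 53 53 52 53 54]
 [76 67 60 55 51 50 49 49 51 52 53 54]
 [77 67 57 52 50 48 48 50 51 52 52 53]
 [75 64 58 53 50 49 49 50 51 51 52 54]
 [73 66 59 53 50 49 49 50 50 51 53 55]
 [78 66 56 51 50 49 50 50 51 53 53 53]
 [75 62 55 53 51 50 49 50 52 52 53 56]
 [70 62 58 55 50 49 51 50 50 53 55 56]
 [70 64 58 53 50 51 49 49 51 54 55 56]
 [72 64 57 54 52 49 48 50 52 54 55 57]
 [71 65 62 56 51 49 50 51 52 54 56 58]
 [77 72 61 53 50 49 50 51 53 55 57 58]
 [83 67 56 52 50 50 50 51 53 55 56 57]
 [75 62 56 53 51 50 50 52 53 55 57 58]
 [71 63 58 54 51 50 51 52 54 56 58 59]
 [73 66 59 54 53 53 54 55 57 58 60 59]
 [76 67 60 58 58 58 58 60 61 62 61 65]
 [77 68 66 66 66 65 66 67 68 67 70 76]]
```

```bash
python3 arc.py .580 .034 .001 62 58 54 50 46 42 38 34 30 26 22 18 14 11 8 5 3 1 0
```

```text
62.0 x=0.5235 z=0.1658
58.0 x=0.5124 z=0.1621
54.0 x=0.5016 z=0.1577
50.0 x=0.4911 z=0.1525
46.0 x=0.4810 z=0.1466
42.0 x=0.4714 z=0.1400
38.0 x=0.4622 z=0.1328
34.0 x=0.4536 z=0.1249
30.0 x=0.4455 z=0.1164
26.0 x=0.4380 z=0.1075
22.0 x=0.4312 z=0.0980
18.0 x=0.4250 z=0.0880
14.0 x=0.4196 z=0.0777
11.0 x=0.4160 z=0.0697
8.0 x=0.4128 z=0.0615
5.0 x=0.4101 z=0.0532
3.0 x=0.4085 z=0.0475
1.0 x=0.4071 z=0.0419
0.0 x=0.4065 z=0.0390
```

>>> move_arm --deltas '[{"x":0.0095,"y":0,"z":0.0037,"wx":0,"wy":0,"wz":0,"hand":0},{"x":0.0202,"y":0,"z":0.0081,"wx":0,"wy":0,"wz":0,"hand":0},{"x":0.0306,"y":0,"z":0.0133,"wx":0,"wy":0,"wz":0,"hand":0},{"x":0.0406,"y":0,"z":0.0192,"wx":0,"wy":0,"wz":0,"hand":0},{"x":0.0502,"y":0,"z":0.0258,"wx":0,"wy":0,"wz":0,"hand":0},{"x":0.0593,"y":0,"z":0.033,"wx":0,"wy":0,"wz":0,"hand":0}]'

```text
time: 5.38
tool_pos: [0.4591, 0.2299, 0.1316]
tool_rot: [3.141, -0.002, -3.132]
contact_force: [-5.9, 1.0, 5.7]
opening: 0.0004
```

>>> move_arm --deltas '[{"x":0.0086,"y":0,"z":0.0079,"wx":0,"wy":0,"wz":0,"hand":0},{"x":0.0167,"y":0,"z":0.0164,"wx":0,"wy":0,"wz":0,"hand":0},{"x":0.0242,"y":0,"z":0.0253,"wx":0,"wy":0,"wz":0,"hand":0},{"x":0.031,"y":0,"z":0.0348,"wx":0,"wy":0,"wz":0,"hand":0},{"x":0.0372,"y":0,"z":0.0448,"wx":0,"wy":0,"wz":0,"hand":0},{"x":0.0426,"y":0,"z":0.0551,"wx":0,"wy":0,"wz":0,"hand":0}]'

```text
time: 6.12
tool_pos: [0.4178, 0.2293, 0.076]
tool_rot: [3.142, 0.0, -3.132]
contact_force: [-2.0, -0.2, -1.2]
opening: 0.0003
```

>>> move_arm --deltas '[{"x":0.003,"y":0,"z":0.008,"wx":0,"wy":0,"wz":0,"hand":0},{"x":0.0061,"y":0,"z":0.0162,"wx":0,"wy":0,"wz":0,"hand":0},{"x":0.0088,"y":0,"z":0.0245,"wx":0,"wy":0,"wz":0,"hand":0},{"x":0.0104,"y":0,"z":0.0302,"wx":0,"wy":0,"wz":0,"hand":0},{"x":0.0118,"y":0,"z":0.0358,"wx":0,"wy":0,"wz":0,"hand":0},{"x":0.0123,"y":0,"z":0.04,"wx":0,"wy":0,"wz":0,"hand":0},{"x":0.0123,"y":0,"z":0.042,"wx":0,"wy":0,"wz":0,"hand":0}]'

```text
time: 7.0
tool_pos: [0.4059, 0.2292, 0.0347]
tool_rot: [3.141, 0.0, -3.132]
contact_force: [0.1, -0.4, -0.0]
opening: 0.0005
```

>>> move_arm --deltas '[{"x":0.025,"y":0,"z":0,"wx":0,"wy":0,"wz":0,"hand":0},{"x":0.028,"y":-0.04,"z":-0.03,"wx":0,"wy":0,"wz":0,"hand":0},{"x":0.028,"y":-0.1,"z":-0.04,"wx":0,"wy":0,"wz":0,"hand":0},{"x":0.028,"y":-0.16,"z":-0.04,"wx":0,"wy":0,"wz":0,"hand":0},{"x":0.028,"y":-0.22,"z":-0.03,"wx":0,"wy":0,"wz":0,"hand":0},{"x":0.026,"y":-0.28,"z":-0.02,"wx":0,"wy":0,"wz":0,"hand":0},{"x":0.024,"y":-0.311,"z":0.0,"wx":0,"wy":0,"wz":0,"hand":0},{"x":0.02,"y":-0.311,"z":0.0,"wx":0,"wy":0,"wz":0,"hand":0}]'

```text
time: 8.0
tool_pos: [0.3885, -0.0837, 0.0341]
tool_rot: [3.141, -0.001, -3.136]
contact_force: [-0.7, -0.2, 1.2]
opening: 0.0005
```

```bash
python3 - <<'E'
from h import *
j=viewer.read_camera("top")
cv2.imwrite("pics/t2.png",j[:,:,::-1])
for q in boxes(j): print(q.round(4).tolist(), q.mean(0))
E
```

```text
[[0.5804, 0.2732], [0.5797, 0.1847], [0.4199, 0.1831], [0.4208, 0.2702]] [0.50019178 0.22781243]
[[0.447, -0.0385], [0.5788, -0.0453], [0.5749, -0.1287], [0.443, -0.1209]] [ 0.51089855 -0.08333788]
```

>>> move_arm --deltas '[{"x":-0.014,"y":0.001,"z":0.0,"wx":0,"wy":0,"wz":0,"hand":0},{"x":-0.018,"y":0.001,"z":0.0,"wx":0,"wy":0,"wz":0,"hand":0},{"x":-0.021,"y":0.001,"z":0.0,"wx":0,"wy":0,"wz":0,"hand":0},{"x":-0.024,"y":0.001,"z":0.0,"wx":0,"wy":0,"wz":0,"hand":0},{"x":-0.026,"y":0.001,"z":0.0,"wx":0,"wy":0,"wz":0,"hand":0},{"x":-0.028,"y":0.001,"z":0.0,"wx":0,"wy":0,"wz":0,"hand":0}]'

```text
time: 8.8
tool_pos: [0.4118, -0.079, 0.0347]
tool_rot: [3.139, -0.011, -3.129]
contact_force: [-21.2, -3.9, 15.7]
opening: 0.0001
```

```bash
python3 - <<'E'
from h import *
j=viewer.read_camera("top")
for q in boxes(j): print(q.round(4).tolist(), q.mean(0))
E
```

```text
[[0.5804, 0.2732], [0.5797, 0.1847], [0.4199, 0.1831], [0.4208, 0.2702]] [0.50019178 0.22781243]
[[0.5854, -0.0428], [0.5847, -0.1249], [0.4778, -0.1227], [0.4786, -0.0415]] [ 0.53162079 -0.08295608]
```

>>> move_arm --deltas '[{"x":0.001,"y":0,"z":-0.003,"wx":0,"wy":0,"wz":0,"hand":0},{"x":0.0,"y":0,"z":-0.008,"wx":0,"wy":0,"wz":0,"hand":0},{"x":-0.0012,"y":0,"z":-0.014,"wx":0,"wy":0,"wz":0,"hand":0},{"x":-0.0036,"y":0,"z":-0.022,"wx":0,"wy":0,"wz":0,"hand":0},{"x":-0.0064,"y":0,"z":-0.03,"wx":0,"wy":0,"wz":0,"hand":0}]'

```text
time: 9.48
tool_pos: [0.4204, -0.0792, 0.0645]
tool_rot: [3.14, -0.007, -3.129]
contact_force: [-8.6, -1.6, 0.8]
opening: 0.0007
```

>>> move_arm --deltas '[{"x":-0.003,"y":0,"z":-0.0081,"wx":0,"wy":0,"wz":0,"hand":0},{"x":-0.0065,"y":0,"z":-0.016,"wx":0,"wy":0,"wz":0,"hand":0},{"x":-0.012,"y":0,"z":-0.0263,"wx":0,"wy":0,"wz":0,"hand":0},{"x":-0.0197,"y":0,"z":-0.0386,"wx":0,"wy":0,"wz":0,"hand":0},{"x":-0.0286,"y":0,"z":-0.0502,"wx":0,"wy":0,"wz":0,"hand":0}]'

```text
time: 10.1
tool_pos: [0.4487, -0.0792, 0.1152]
tool_rot: [3.141, -0.007, -3.129]
contact_force: [-10.8, -3.1, 7.0]
opening: 0.0003
```

>>> move_arm --deltas '[{"x":-0.0089,"y":0,"z":-0.0113,"wx":0,"wy":0,"wz":0,"hand":0},{"x":-0.0194,"y":0,"z":-0.021,"wx":0,"wy":0,"wz":0,"hand":0},{"x":-0.0309,"y":0,"z":-0.03,"wx":0,"wy":0,"wz":0,"hand":0},{"x":-0.0431,"y":0,"z":-0.038,"wx":0,"wy":0,"wz":0,"hand":0}]'

```text
time: 10.6
tool_pos: [0.4939, -0.0797, 0.1548]
tool_rot: [-3.14, -0.002, -3.129]
contact_force: [-9.1, -3.8, 11.3]
opening: 0.0008
```

>>> move_arm --deltas '[{"x":-0.006,"y":0,"z":-0.004,"wx":0,"wy":0,"wz":0,"hand":0},{"x":-0.012,"y":0,"z":-0.0073,"wx":0,"wy":0,"wz":0,"hand":0},{"x":-0.018,"y":0,"z":-0.0103,"wx":0,"wy":0,"wz":0,"hand":0},{"x":-0.024,"y":0,"z":-0.0126,"wx":0,"wy":0,"wz":0,"hand":0},{"x":-0.024,"y":0,"z":-0.0126,"wx":0,"wy":0,"wz":0,"hand":0}]'

```text
time: 11.22
tool_pos: [0.5197, -0.0797, 0.1679]
tool_rot: [-3.139, 0.003, -3.13]
contact_force: [-5.4, -3.4, 12.3]
opening: 0.0007
```

```bash
python3 - <<'E'
from proj import *
raw=np.mean([viewer.read_camera("scene") for _ in range(2)],0).astype(np.uint8)[:,:,::-1]
q=proj("scene",under(.582,-.0825,62)); print(q.round())
x,y=q.mean(0).astype(int)
cv2.imwrite("pics/s3z.png",cv2.resize(raw[y-40:y+30,x-40:x+45],None,fx=8,fy=8,interpolation=cv2.INTER_CUBIC))
E
```

```text
[[333. 245.]
 [352. 260.]
 [331. 230.]
 [311. 215.]]
```

View pics/s3z.png

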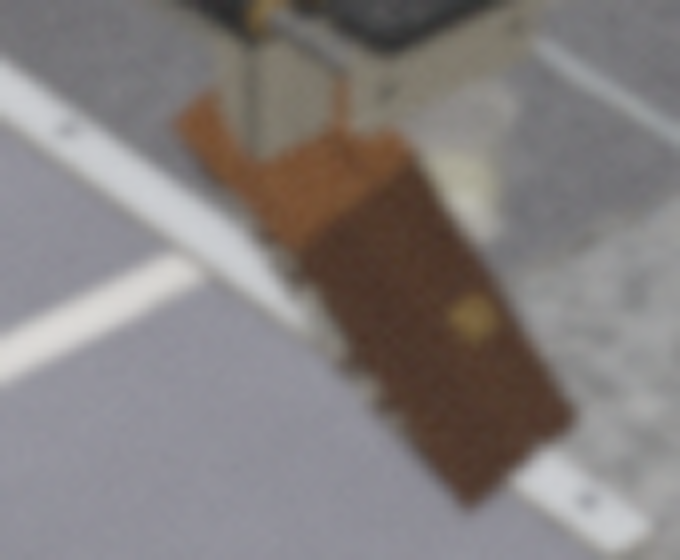

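The right box's underside edge shows a row of white flecks, at zoom (290,265), (330,340) and (370,385). The left box's was uniform dark wood, so the right box is the stamped one. Now I'll let it down.

>>> move_arm --deltas '[{"x":0.0095,"y":0,"z":0.0037,"wx":0,"wy":0,"wz":0,"hand":0},{"x":0.0202,"y":0,"z":0.0081,"wx":0,"wy":0,"wz":0,"hand":0},{"x":0.0306,"y":0,"z":0.0133,"wx":0,"wy":0,"wz":0,"hand":0},{"x":0.0406,"y":0,"z":0.0192,"wx":0,"wy":0,"wz":0,"hand":0},{"x":0.0502,"y":0,"z":0.0258,"wx":0,"wy":0,"wz":0,"hand":0},{"x":0.0593,"y":0,"z":0.033,"wx":0,"wy":0,"wz":0,"hand":0}]'

```text
time: 12.08
tool_pos: [0.4578, -0.0784, 0.1332]
tool_rot: [3.14, -0.003, -3.129]
contact_force: [-7.0, 2.3, 7.5]
opening: 0.0001
```

>>> move_arm --deltas '[{"x":0.0086,"y":0,"z":0.0079,"wx":0,"wy":0,"wz":0,"hand":0},{"x":0.0167,"y":0,"z":0.0164,"wx":0,"wy":0,"wz":0,"hand":0},{"x":0.0242,"y":0,"z":0.0253,"wx":0,"wy":0,"wz":0,"hand":0},{"x":0.0308,"y":0,"z":0.0348,"wx":0,"wy":0,"wz":0,"hand":0},{"x":0.0369,"y":0,"z":0.0448,"wx":0,"wy":0,"wz":0,"hand":0},{"x":0.0422,"y":0,"z":0.0551,"wx":0,"wy":0,"wz":0,"hand":0}]'

```text
time: 12.82
tool_pos: [0.4171, -0.0806, 0.0768]
tool_rot: [3.142, 0.0, -3.132]
contact_force: [-2.5, -0.5, -0.6]
opening: 0.0004
```

>>> move_arm --deltas '[{"x":0.003,"y":0,"z":0.008,"wx":0,"wy":0,"wz":0,"hand":0},{"x":0.0061,"y":0,"z":0.0162,"wx":0,"wy":0,"wz":0,"hand":0},{"x":0.0088,"y":0,"z":0.0245,"wx":0,"wy":0,"wz":0,"hand":0},{"x":0.0104,"y":0,"z":0.0302,"wx":0,"wy":0,"wz":0,"hand":0},{"x":0.0118,"y":0,"z":0.0358,"wx":0,"wy":0,"wz":0,"hand":0},{"x":0.0123,"y":0,"z":0.04,"wx":0,"wy":0,"wz":0,"hand":0},{"x":0.0123,"y":0,"z":0.042,"wx":0,"wy":0,"wz":0,"hand":0}]'

```text
time: 13.7
tool_pos: [0.4052, -0.0809, 0.0353]
tool_rot: [-3.142, 0.0, -3.132]
contact_force: [0.7, 0.2, 0.8]
opening: 0.0001
```

>>> move_arm --deltas '[{"x":0.02,"y":0,"z":0,"wx":0,"wy":0,"wz":0,"hand":0},{"x":0.03,"y":0,"z":-0.05,"wx":0,"wy":0,"wz":10,"hand":0},{"x":0.03,"y":0,"z":-0.1,"wx":0,"wy":0,"wz":20,"hand":1},{"x":0.0,"y":-0.03,"z":-0.105,"wx":0,"wy":0,"wz":30,"hand":1},{"x":-0.03,"y":-0.06,"z":-0.105,"wx":0,"wy":0,"wz":40,"hand":1},{"x":-0.065,"y":-0.085,"z":-0.105,"wx":0,"wy":0,"wz":50,"hand":1},{"x":-0.095,"y":-0.09,"z":-0.105,"wx":0,"wy":0,"wz":60,"hand":1},{"x":-0.095,"y":-0.09,"z":-0.105,"wx":0,"wy":0,"wz":70,"hand":1}]'

```text
time: 14.7
tool_pos: [0.5028, -0.1706, 0.1402]
tool_rot: [3.14, 0.001, 1.924]
contact_force: [-1.2, 0.1, 0.3]
opening: 0.0557
```

```bash
python3 - <<'E'
from h import *
print(monitor.observe()["tool_pos"],monitor.observe()["tool_rot"],monitor.observe()["qpos"])
j=viewer.read_camera("top");cv2.imwrite("pics/t3.png",j[:,:,::-1])
for q in boxes(j): print(q.round(4).tolist(), q.mean(0))
E
```

```text
[ 0.50275032 -0.17062625  0.14021528] [3.14048207e+00 8.15128897e-04 1.92383873e+00] [-4.71750317e-01  4.37306841e-01  1.63468290e+00  2.99403138e-04
  1.06825053e+00 -8.24937203e-01]
[[0.5804, 0.2732], [0.5797, 0.1847], [0.4199, 0.1831], [0.4208, 0.2702]] [0.50019178 0.22781243]
[[0.5804, -0.0428], [0.5797, -0.1248], [0.4215, -0.1215], [0.4224, -0.0407]] [ 0.5009973  -0.08243907]
```

>>> move_arm --deltas '[{"x":0,"y":0,"z":0.02,"wx":0,"wy":0,"wz":10,"hand":1},{"x":0,"y":0,"z":0.05,"wx":0,"wy":0,"wz":19.6,"hand":1},{"x":0,"y":0,"z":0.09,"wx":0,"wy":0,"wz":19.6,"hand":1},{"x":0,"y":0,"z":0.113,"wx":0,"wy":0,"wz":19.6,"hand":1},{"x":0,"y":0,"z":0.113,"wx":0,"wy":0,"wz":19.6,"hand":1}]'

```text
time: 15.38
tool_pos: [0.4997, -0.1693, 0.0262]
tool_rot: [-3.138, -0.002, 1.59]
contact_force: [0.0, 0.2, 0.2]
opening: 0.092
```

>>> move_arm --deltas '[{"x":0.024,"y":0,"z":0,"wx":0,"wy":0,"wz":0.4,"hand":1},{"x":0.033,"y":0,"z":0,"wx":0,"wy":0,"wz":0.4,"hand":1},{"x":0.039,"y":0,"z":0,"wx":0,"wy":0,"wz":0.4,"hand":1},{"x":0.048,"y":0,"z":0,"wx":0,"wy":0,"wz":0.4,"hand":1},{"x":0.058,"y":0,"z":0,"wx":0,"wy":0,"wz":0.4,"hand":1},{"x":0.068,"y":0,"z":0,"wx":0,"wy":0,"wz":0.4,"hand":1},{"x":0.078,"y":0,"z":0,"wx":0,"wy":0,"wz":0.4,"hand":1},{"x":0.086,"y":0,"z":0,"wx":0,"wy":0,"wz":0.4,"hand":1}]'

```text
time: 16.38
tool_pos: [0.5006, -0.0851, 0.0287]
tool_rot: [3.139, 0.002, 1.581]
contact_force: [0.1, -6.2, 3.2]
opening: 0.092
```

```bash
python3 - <<'E'
from h import *
j=viewer.read_camera("top");cv2.imwrite("pics/t4.png",cv2.resize(j[170:320,175:385,::-1],None,fx=3.8,fy=3.8))
for q in boxes(j): print(q.round(4).tolist(), q.mean(0))
E
```

```text
[[0.5804, 0.2732], [0.5797, 0.1847], [0.4199, 0.1831], [0.4208, 0.2702]] [0.50019178 0.22781243]
```

View pics/t4.png

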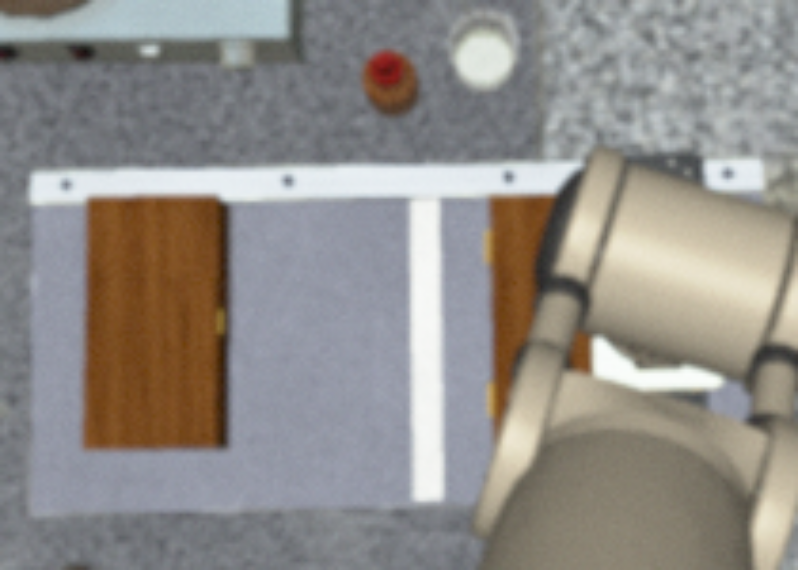

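>>> move_arm --deltas '[{"x":0.01,"y":0,"z":0,"wx":0,"wy":0,"wz":0,"hand":1},{"x":0.021,"y":0,"z":0,"wx":0,"wy":0,"wz":0,"hand":1},{"x":0.032,"y":0,"z":0,"wx":0,"wy":0,"wz":0,"hand":1},{"x":0.043,"y":0,"z":0,"wx":0,"wy":0,"wz":0,"hand":1},{"x":0.054,"y":0,"z":0,"wx":0,"wy":0,"wz":0,"hand":1},{"x":0.064,"y":0,"z":0,"wx":0,"wy":0,"wz":0,"hand":1},{"x":0.073,"y":0,"z":0,"wx":0,"wy":0,"wz":0,"hand":1},{"x":0.08,"y":0,"z":0,"wx":0,"wy":0,"wz":0,"hand":1}]'

```text
time: 17.42
tool_pos: [0.4999, -0.0049, 0.0285]
tool_rot: [3.139, 0.002, 1.581]
contact_force: [-0.6, -6.5, 5.5]
opening: 0.092
```

```bash
cat >> h.py <<'E'
def leftedge(j,rows,lo=262,hi=320,z=.06):
    hsv=cv2.cvtColor(j,cv2.COLOR_RGB2HSV)[:,:,1].astype(float);P=[]
    for r in rows:
        s=hsv[r,lo:hi]; k=np.where(s>100)[0]
        if len(k) and k[0]>0: i=k[0]; P.append((lo+i-1+(100-s[i-1])/(s[i]-s[i-1]),r))
    return ray("top",P,z)[:,:2]
E
python3 - <<'E'
from h import *
j=viewer.read_camera("top");cv2.imwrite("pics/t5.png",cv2.resize(j[170:320,175:385,::-1],None,fx=3.8,fy=3.8))
E=leftedge(j,range(226,284,4)); print(E.round(4).tolist())
E=leftedge(j,range(226,284,4),lo=185,hi=230); print(np.median(E[:,1]))
E
```

```text
[[0.5689, 0.0892], [0.5589, 0.0896], [0.549, 0.0915], [0.539, 0.0911], [0.4796, 0.0618], [0.4698, 0.066], [0.46, 0.0683]]
0.27040114537296445
```

>>> move_arm --deltas '[{"x":0.004,"y":0,"z":0,"wx":0,"wy":0,"wz":0,"hand":1},{"x":0.007,"y":0,"z":0,"wx":0,"wy":0,"wz":0,"hand":1},{"x":0.008,"y":0,"z":0,"wx":0,"wy":0,"wz":0,"hand":1},{"x":0.008,"y":0,"z":0,"wx":0,"wy":0,"wz":0,"hand":1},{"x":-0.03,"y":0,"z":0,"wx":0,"wy":0,"wz":0,"hand":1},{"x":-0.05,"y":0,"z":-0.04,"wx":0,"wy":0,"wz":0,"hand":1},{"x":-0.06,"y":0,"z":-0.1,"wx":0,"wy":0,"wz":0,"hand":0.5},{"x":-0.06,"y":-0.06,"z":-0.11,"wx":0,"wy":0,"wz":0,"hand":0.5}]'

```text
time: 18.48
tool_pos: [0.4444, -0.0669, 0.1417]
tool_rot: [3.13, 0.004, 1.58]
contact_force: [-0.3, -0.3, -1.2]
opening: 0.0758
```

>>> move_arm --deltas '[{"x":0.02,"y":-0.03,"z":0,"wx":0,"wy":0,"wz":-10,"hand":0.3},{"x":0.04,"y":-0.05,"z":0,"wx":0,"wy":0,"wz":-20,"hand":0.3},{"x":0.06,"y":-0.065,"z":0,"wx":0,"wy":0,"wz":-30,"hand":0.3},{"x":0.08,"y":-0.065,"z":0,"wx":0,"wy":0,"wz":-40,"hand":0.3},{"x":0.1,"y":-0.065,"z":0,"wx":0,"wy":0,"wz":-50,"hand":0.3},{"x":0.122,"y":-0.065,"z":0,"wx":0,"wy":0,"wz":-60,"hand":0.3},{"x":0.122,"y":-0.065,"z":0,"wx":0,"wy":0,"wz":-70,"hand":0.3},{"x":0.122,"y":-0.065,"z":0,"wx":0,"wy":0,"wz":-80,"hand":0.3}]'

```text
time: 19.48
tool_pos: [0.3727, 0.0572, 0.1375]
tool_rot: [3.141, -0.001, 2.984]
contact_force: [-0.0, -0.2, 0.3]
opening: 0.0275
```

```bash
python3 - <<'E'
from h import *
j=viewer.read_camera("top");cv2.imwrite("pics/t6.png",cv2.resize(j[170:320,175:385,::-1],None,fx=3.8,fy=3.8))
for q in boxes(j): print(q.round(4).tolist(), q.mean(0))
E=leftedge(j,range(226,284,4)); print(E.round(4).tolist())
E
```

```text
[[0.5804, 0.2732], [0.5797, 0.1847], [0.4199, 0.1831], [0.4208, 0.2702]] [0.50019178 0.22781243]
[[0.5789, 0.0959], [0.5783, 0.0143], [0.4181, 0.0154], [0.419, 0.0957]] [0.49859138 0.05535008]
[[0.569, 0.0972], [0.559, 0.0976], [0.549, 0.0991], [0.5391, 0.0987], [0.5292, 0.0966], [0.5193, 0.0966], [0.5094, 0.0964], [0.4996, 0.0965], [0.4897, 0.0965], [0.4799, 0.0962], [0.4701, 0.0961], [0.4603, 0.0963], [0.4506, 0.0979], [0.4408, 0.098], [0.4311, 0.0961]]
```

View pics/t6.png

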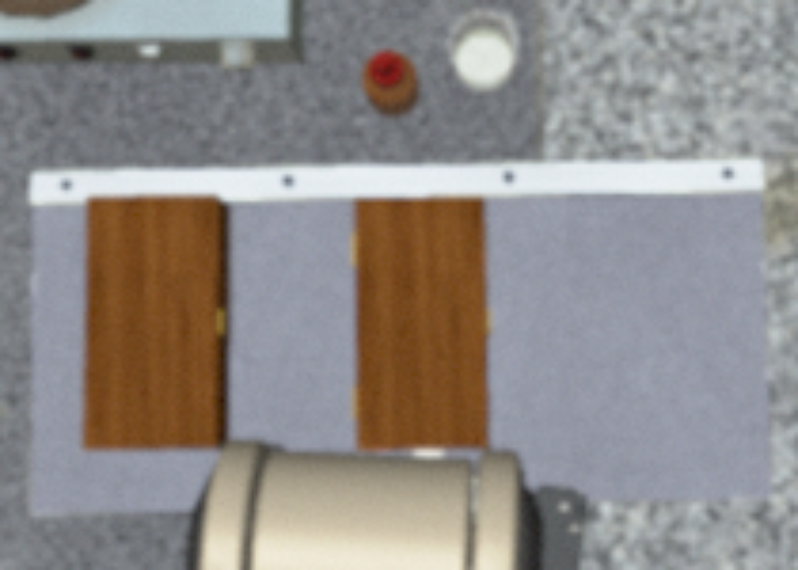

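>>> move_arm --deltas '[{"x":0,"y":-0.0017,"z":0.04,"wx":0,"wy":0,"wz":-9.6,"hand":0.3},{"x":0,"y":-0.0017,"z":0.08,"wx":0,"wy":0,"wz":-9.6,"hand":0.3},{"x":0,"y":-0.0017,"z":0.105,"wx":0,"wy":0,"wz":-9.6,"hand":0.3},{"x":0,"y":-0.0017,"z":0.107,"wx":0,"wy":0,"wz":-9.6,"hand":0.3},{"x":0,"y":-0.0017,"z":0.107,"wx":0,"wy":0,"wz":-9.6,"hand":0.3}]'

```text
time: 20.15
tool_pos: [0.3732, 0.0551, 0.0311]
tool_rot: [3.141, 0.0, -3.14]
contact_force: [-0.5, -0.4, -0.7]
opening: 0.0274
```

>>> move_arm --deltas '[{"x":-0.02,"y":0,"z":0,"wx":0,"wy":0,"wz":-0.5,"hand":0.3},{"x":-0.028,"y":0,"z":0,"wx":0,"wy":0,"wz":-0.5,"hand":0.3},{"x":-0.032,"y":0,"z":0,"wx":0,"wy":0,"wz":-0.5,"hand":0.3},{"x":-0.035,"y":0,"z":0,"wx":0,"wy":0,"wz":-0.5,"hand":0.3},{"x":-0.037,"y":0,"z":0,"wx":0,"wy":0,"wz":-0.5,"hand":0.3},{"x":-0.0385,"y":0,"z":0,"wx":0,"wy":0,"wz":-0.5,"hand":0.3}]'

```text
time: 20.9
tool_pos: [0.4079, 0.0555, 0.0302]
tool_rot: [3.141, -0.007, -3.13]
contact_force: [-9.1, -0.1, 8.5]
opening: 0.0278
```

>>> move_arm --deltas '[{"x":-0.001,"y":0,"z":-0.001,"wx":0,"wy":0,"wz":0,"hand":0.3},{"x":-0.002,"y":0,"z":-0.001,"wx":0,"wy":0,"wz":0,"hand":0.3},{"x":-0.002,"y":0,"z":-0.001,"wx":0,"wy":0,"wz":0,"hand":0.3}]'

```text
time: 21.28
tool_pos: [0.4131, 0.0553, 0.0314]
tool_rot: [3.141, -0.0, -3.13]
contact_force: [-1.4, 0.0, -1.8]
opening: 0.0277
```

>>> move_arm --deltas '[{"x":-0.001,"y":0,"z":-0.001,"wx":0,"wy":0,"wz":0,"hand":0.3},{"x":-0.002,"y":0,"z":-0.001,"wx":0,"wy":0,"wz":0,"hand":0.3},{"x":-0.002,"y":0,"z":-0.001,"wx":0,"wy":0,"wz":0,"hand":0.3}]'

```text
time: 21.65
tool_pos: [0.4135, 0.0555, 0.0321]
tool_rot: [3.141, -0.004, -3.13]
contact_force: [-6.2, -0.0, 0.0]
opening: 0.0276
```

>>> move_arm --deltas '[{"x":0.02,"y":0,"z":0,"wx":0,"wy":0,"wz":0,"hand":0.3},{"x":0.035,"y":0,"z":-0.03,"wx":0,"wy":0,"wz":0,"hand":0.3},{"x":0.035,"y":-0.03,"z":-0.09,"wx":0,"wy":0,"wz":0,"hand":0.3},{"x":0.035,"y":-0.09,"z":-0.14,"wx":0,"wy":0,"wz":0,"hand":0.3},{"x":0.035,"y":-0.15,"z":-0.17,"wx":0,"wy":0,"wz":0,"hand":0.3},{"x":0.035,"y":-0.21,"z":-0.17,"wx":0,"wy":0,"wz":0,"hand":0.3},{"x":0.035,"y":-0.24,"z":-0.17,"wx":0,"wy":0,"wz":0,"hand":0.3},{"x":0.035,"y":-0.24,"z":-0.17,"wx":0,"wy":0,"wz":0,"hand":0.3}]'

```text
time: 22.65
tool_pos: [0.3839, -0.1886, 0.2033]
tool_rot: [-3.139, 0.003, -3.135]
contact_force: [0.3, 0.9, 0.7]
opening: 0.0276
```

```bash
python3 - <<'E'
from h import *
j=viewer.read_camera("top");s=viewer.read_camera("scene")
for q in boxes(j): print(q.round(4).tolist(), q.mean(0))
cv2.imwrite("pics/t7.png",np.hstack([cv2.resize(j[170:320,175:385,::-1],(400,286)),cv2.resize(s[150:300,170:380,::-1],(400,286))]))
E
```

```text
[[0.5804, 0.2732], [0.5797, 0.1847], [0.4199, 0.1831], [0.4208, 0.2702]] [0.50019178 0.22781243]
[[0.584, 0.0984], [0.5833, 0.0143], [0.4254, 0.0154], [0.4263, 0.0982]] [0.50474381 0.05655833]
```

View pics/t7.png

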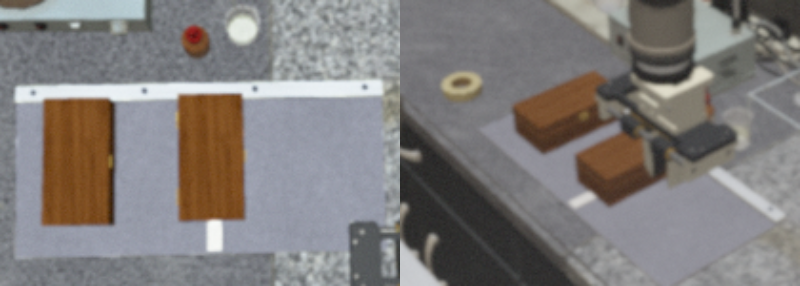

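```bash
python3 - <<'E'
from h import *
j=viewer.read_camera("top")
L=leftedge(j,range(224,282,3));print(np.median(L[:,1]),L[:,1].round(4))
f=j[:,::-1]; s=cv2.cvtColor(j,cv2.COLOR_RGB2HSV)[:,:,1].astype(float);P=[]
for r in range(224,282,3):
    k=np.where(s[r,285:320]>100)[0][-1]+285; P.append((k+(s[r,k]-100)/(s[r,k]-s[r,k+1]),r))
R=ray("top",P,.06);print(np.median(R[:,1]),R[:,1].round(4)); print((np.median(L[:,1])+np.median(R[:,1]))/2)
E
```

```text
0.09654460717333599 [0.0973 0.0974 0.0993 0.0991 0.0984 0.0966 0.0964 0.0964 0.0966 0.0963
 0.0964 0.0964 0.0965 0.0964 0.0961 0.0976 0.0979 0.0981 0.0963 0.0961]
0.014838802850445868 [0.0161 0.016  0.0155 0.0151 0.0154 0.0151 0.0153 0.015  0.0141 0.0128
 0.0136 0.015  0.0147 0.0148 0.0149 0.0148 0.0146 0.0141 0.0143 0.0144]
0.05569170501189093
```

Measured centre y is 0.0557 against 0.0553 for the line, so I'm handing in.

```bash
python3 -c "
from cell import robot;print(robot.hand_in())"
```

```text
the job is handed in; nothing more can be done
None
```

I tipped the left box and then the right box to about 62° against the rail and let each back down flat. The stamp was on the right box. I pushed that one sideways onto the tape line, then nudged it up to the rail from its near end and handed the job in.

**Last checks:**
- **Centring and squareness:** the stamped box lies flat and is centred within about 0.5 mm of the tape line. Its edges are parallel to the line within the measuring error.
- **At the rail:** the last push met firm resistance (6 N) with almost no movement, so I take the far edge to be against the rail. The camera reading puts that edge about 4 mm short of it. The finger position agrees to about 1 mm.
- **Other box:** it lies flat, about 3 mm nearer the rail than at the start and otherwise where it stood. It was not touched after its own check.
- **Stamp:** I only saw the underside at a grazing angle. The right box showed a row of white flecks along it, while the left box was uniform dark wood.
- **Small things:** the fingers were not used near them. The last picture showed the dropper, beaker and tape roll undisturbed; the marker was out of frame.

While pressing the boxes against the rail, the tool force rose briefly to about 26 N, above the 8 N suggested but within the limits. The job took about 23 s.

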